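# Stop-button check on the carburettor bench

### The arm

A 6-joint arm with a two-finger parallel gripper is mounted at the origin on the work surface. World frame = base frame: x ahead of the robot, y to its left, z up, the work surface at z = 0. Lengths are in mm, angles in degrees, forces in N, time in s.
With the tool pointing down it reaches from about 350 to 850 mm from the base axis. Payload 8.1 kg.
Tool frame: the origin (TCP) lies where the fingers leave the gripper's body, on its centre line; the fingertips stand 73 mm ahead of it and the grasp point (between the pads) lies 54 mm ahead of it; z points along the fingers, y is the line along which they close (so a half turn about z gives the same grasp; the last joint's range is limited). The gripper opens to 85 mm and grips with 20 to 120 N. Pads are 22 mm wide; open, the fingers measure 114 mm over their backs; the gripper's body (76 mm by 85 mm) begins 54 mm behind the grasp point. The pads swing forward as they close: fully open they stand 13 mm farther back than shut.
Start: joints at [-75.31, 7.471, 85.268, -0, 87.261, -4.893], TCP at [201.13, -565.29, 303.892] pointing down, gripper open.
Joint ranges: [-169.43, 169.43], [-51.17, 129.36], [1.28, 143.12], [-76.62, 256.62], [0, 156.53], [-152.29, 152.29]. Speed limits (degrees/s): [136.94, 136.94, 159.86, 180, 180, 180].

### API

Orientations are given as [roll, pitch, yaw] about the fixed x, y, z axes, in that order (R = Rz(yaw) Ry(pitch) Rx(roll)).
In Python, from bench import sense, optics, r gives the robot as it stands.
- The arm moves only by the tool servo_tool, never from a script. Its argument "plan" is a list that holds one entry, the list of rows, each a list of 5 numbers: the shift along the world's x, y, z in m, then the turn about the world's z in degrees, then the finger opening in m, from 0 to 0.0854. A call has 1 to 10 rows; each row shifts and turns the commanded pose from where the row before left it; what a row does not reach is not made up. A row lasts 1/10 s, in which the tool goes at most 50 mm and 8.59 degrees, less where a joint would pass 70% of its speed; a pose out of reach is approached as far as the arm can. A call is refused whole if a number of a shift passes 0.05 or a number of a turn 8.59, either way. A call with a gripper value outside its range is refused whole. The fingers move at their own pace and stop on an object; "force" is the grip in N (left out, the last holds). Time passes only in rows, so rows that do not move let the fingers close. It gives the time, the measured TCP pose, the force, the opening and the grip force at its end, in the units of the state.
- sense(): the state, without advancing time (a new reading comes with each control period).
- optics.snapshot(name): name is "scene" or "side" or "wrist"; returns a dict with "frame" (384x512x3 uint8, blue, green, red), "fx", "fy", "cx", "cy" (pixels), "cam_to_world" (4x4, takes a point from camera to world coordinates). Camera axes: x right, y down, z forward; pixel columns grow to the right and rows downward; lengths in mm; the calibration is good to about 2 mm. A picture is of the moment at which its call begins. There is no depth.
- r.hand_in(): hands the job in; it is judged then, once.
The state is a dict: "time": time; "joint_pos": joint angles; "qd": joint speeds; "joint_efforts": joint torques, N m; "tool_pos": TCP position; "tcp_rot": TCP orientation; "ft_force": force on the tool from outside, world axes, zero at the start; "wrist_torque": the same for the moment, N m; "finger_gap": finger opening in mm; "grip_force": force on a finger pad.
Only numpy, scipy, OpenCV 4.12 (cv2) and the standard library are available. Lean on these libraries where they do the work, as an engineer would, in place of code of your own. Each camera call takes 0.05 s, during which the arm holds its last target. There are 200 camera calls.

### The job

Check the grinder's stop button before work: push the red mushroom down with the fingertips until it latches and let go so that it stays down, then push one of its wings round clockwise (seen from above) until it springs fully up again, and then press the blue reset button right down and let go. Push firmly but do not ram or squeeze anything, do not press the green start button, and leave the parts lying on the bench where they are.

Things in the scene. Friction and masses are not known exactly. Their poses are not given: they have to be found in the camera images.
- stop_station: stop station fixed to the bench: yellow box 110 x 110 mm on a grey foot 118 x 118 mm, its top face 70 mm above the bench, carrying the red mushroom button on a steel collar (48 mm diameter, 10 mm high). Origin: centre of its underside, z up. The button's vertical axis passes through the origin; at rest the two wings lie along the station's +y and -y.
- stop_stem (a joint): how far the mushroom is pushed down, m: 0 fully up, 0.0115 at the bottom. A spring pushes it up (about 3 N at the top, 6 N low down) and it is damped; pushed slowly it takes about 6 to 10 N to reach the bottom, with a small click on the way at about 4 mm. The latch catches once it has passed about 0.0095, and it then stays down at about 0.009 when let go, until it is twisted.
- stop_cap (a joint): twist of the mushroom about its vertical axis, rad, growing clockwise seen from above: 0 at rest, stop at 0.9; it cannot turn anticlockwise from 0. When latched, twisting to between 0.35 and 0.5 frees the latch and the mushroom springs up; a weak spring (0.03 to 0.1 N m) turns it back to 0 when let go.
- stop_top (a point): centre of the flat top face of the red mushroom head (flat part 52 mm across, white clockwise arrows), 124 mm above the bench at rest; it sinks with the button. The head is a disc of 68 mm diameter and 24 mm thick, its underside 100 mm above the bench at rest (30 mm above the yellow box).
- wing_left (a point): top of the wing on the station's +y side, 45 mm from the axis. The wings are red ears level with the lower part of the head: each 14 mm wide, reaching to 56 mm from the axis, from 101 to 116 mm above the bench at rest (about 9 mm lower when latched). A fingertip can stand in the free space beside a wing, over the yellow box or just outside it, and push its side. Turns with the head: the -x side of this wing is pushed towards +x (station axes) for a clockwise twist.
- wing_right (a point): the same for the wing on the station's -y side; its +x side is pushed towards -x for a clockwise twist.
- reset_pod: fixed grey box 70 x 70 x 50 mm with the BLUE reset button on top; origin: centre of its underside
- reset_button (a joint): travel of the blue button, m: 0 up, 0.006 fully down (about 5 N); springs back when let go
- reset_button_top (a point): centre of the top of the blue reset button (36 mm diameter), 72 mm above the bench at rest, in a black collar 52 mm across whose rim is 62 mm above the bench
- start_pod: fixed grey box of the same kind with the GREEN start button; the two pods may stand either way round
- start_button (a joint): travel of the green start button, m: 0 up, 0.006 down; to be left alone
- air_horn: loose bystander: grey die-cast carburettor throat, flange 75 x 55 mm, 53 mm high; origin at the centre of its underside
- float_bowl: loose bystander: grey die-cast open bowl 85 x 60 x 42 mm; origin at the centre of its underside
- throttle_body: loose bystander: rust-brown plate with two bores, 80 x 60 x 26 mm; origin at the centre of its underside
- compound_tin: loose bystander: yellow tin, 68 mm diameter, 75 mm high; origin at the centre of its underside
- spark_plug: loose bystander: white spark plug standing upright, 21 mm diameter, 66 mm high; origin at the centre of its underside
- deep_socket: loose bystander: steel socket standing upright, 24 mm diameter, 50 mm high; origin at the centre of its underside
- wrench: loose bystander: steel wrench lying flat, 170 mm long; origin at the middle of its length, underside
Mind the look-alikes: they are no part of the job. Of the things that look like the stop_station, the largest one is meant.

How it is judged:
By the outcome, as a careful person would: the job done as asked, in the order asked, and still so for the second after the job is handed in, with the robot touching nothing.
It also fails if it takes over 48 s, if anything falls off the work surface, if the arm or the gripper's body presses on something with over 40 N, if the wrist force passes 120 N, or if a joint passes its speed limit or range.

## Working session

There is one attempt and no reset: what is moved stays moved. The work goes in short steps, Python scripts to look and compute and a tool call to move; the robot and the scene stay as the last step left them, time stands still between calls to the robot, and variables do not carry over. Pictures are saved under pics/ and viewed, at most 10 in all, crops included, and the job is handed in when it is done.

Besides the shell and the picture viewer there is one more tool, called by a JSON object that holds its "api" and its "payload". servo_tool: Moves the arm, as the interface text tells. Its arguments: {"type":"object","properties":{"plan":{"type":"array"},"force":{"type":"number"}},"required":["plan"]}

```bash
mkdir -p pics
cat > h.py <<'E'
import numpy as np, cv2
from bench import sense, optics, r
def snap(n):
    s=optics.snapshot(n); s['T']=np.array(s['cam_to_world']); s['frame']=np.array(s['frame']); return s
def ray(s,u,v,z):
    T=s['T']; d=T[:3,:3]@np.array([(u-s['cx'])/s['fx'],(v-s['cy'])/s['fy'],1.]); o=T[:3,3]
    return np.round(o+d*(z-o[2])/d[2],1)
def blobs(s,name,z,amin=40):
    h=cv2.cvtColor(s['frame'],cv2.COLOR_BGR2HSV)
    R={'red':[(0,130,60),(8,255,255)],'blue':[(100,120,40),(130,255,255)],'green':[(45,80,30),(90,255,255)],'yellow':[(18,110,80),(35,255,255)]}[name]
    m=cv2.inRange(h,*R)
    if name=='red': m|=cv2.inRange(h,(172,130,60),(180,255,255))
    n,l,st,c=cv2.connectedComponentsWithStats(m)
    for i in range(1,n):
        if st[i,4]>amin: print(name,st[i].tolist(),c[i].round(1),ray(s,*c[i],z))
E
python3 - <<'E'
from h import *
a=snap('scene');b=snap('side')
cv2.imwrite('pics/a.png',cv2.resize(np.hstack([a['frame'],b['frame']]),(800,300)))
cv2.imwrite('pics/a2.png',cv2.resize(a['frame'],(800,600)))
for n,s in(('scene',a),('side',b)):
    print(n,s['fx'],s['T'].round(2).tolist())
    for c,z in(('red',112),('blue',72),('green',72),('yellow',70)): blobs(s,c,z)
print(sense())
E
```

```text
scene 407.89414083040566 [[0.82, 0.34, -0.46, 1014.56], [0.57, -0.49, 0.66, -643.11], [-0.0, -0.81, -0.59, 670.95], [0.0, 0.0, 0.0, 1.0]]
red [330, 0, 157, 130, 14906] [408.8  55.5] [ 525.4 1164.4  112. ]
red [218, 142, 24, 15, 214] [229.4 149.3] [390.   97.8 112. ]
red [168, 171, 34, 15, 288] [184.5 178.8] [388.9 -76.  112. ]
red [236, 179, 42, 22, 566] [256.4 189.8] [559.8 -14.1 112. ]
blue [182, 0, 27, 4, 64] [194.1   0.9] [-1139.7  1623.     72. ]
blue [295, 151, 13, 9, 99] [301.2 154.8] [533.  242.7  72. ]
blue [0, 298, 143, 86, 7815] [ 79.6 349.1] [ 547.6 -495.5   72. ]
green [157, 261, 19, 16, 250] [166.2 268.5] [ 534.9 -288.4   72. ]
yellow [233, 0, 108, 68, 4743] [284.   28.6] [-237.3 1369.3   70. ]
yellow [225, 44, 118, 48, 1799] [288.7  72. ] [146.5 799.1  70. ]
yellow [165, 49, 28, 36, 504] [179.7  66.5] [-278.2  589.2   70. ]
yellow [210, 153, 41, 28, 700] [230.1 166.3] [402.2  82.3  70. ]
yellow [355, 163, 27, 34, 766] [368.5 179.6] [740.  236.8  70. ]
yellow [169, 180, 37, 33, 778] [187.4 197. ] [403.3 -87.9  70. ]
yellow [227, 193, 62, 46, 1615] [257.4 215.2] [585.8 -
[... 1571 characters left out ...]
  70. ]
{'time': 0.1, 'joint_pos': array([-7.53102428e+01,  7.51078353e+00,  8.53244957e+01,  6.82882881e-04,
        8.72624783e+01, -4.89413698e+00]), 'qd': array([-0.01371594, -0.11472549, -0.06768264, -0.00927181, -0.11858253,
       -0.11366394]), 'joint_efforts': array([ 7.68061291e-04, -5.70953500e+01, -5.01940727e+01, -1.11367062e-04,
        8.12692917e-03,  3.26215820e-05]), 'tool_pos': array([ 201.02734014, -564.91073516,  302.93525581]), 'tcp_rot': array([-1.79902657e+02, -9.01973722e-03,  1.95838534e+01]), 'ft_force': array([ 0.62298155,  0.06776622, -0.50222025]), 'wrist_torque': array([-0.02677137,  0.00586058,  0.02419964]), 'grip_force': 0.0, 'finger_gap': 85.09585200375808}
```

View pics/a2.png

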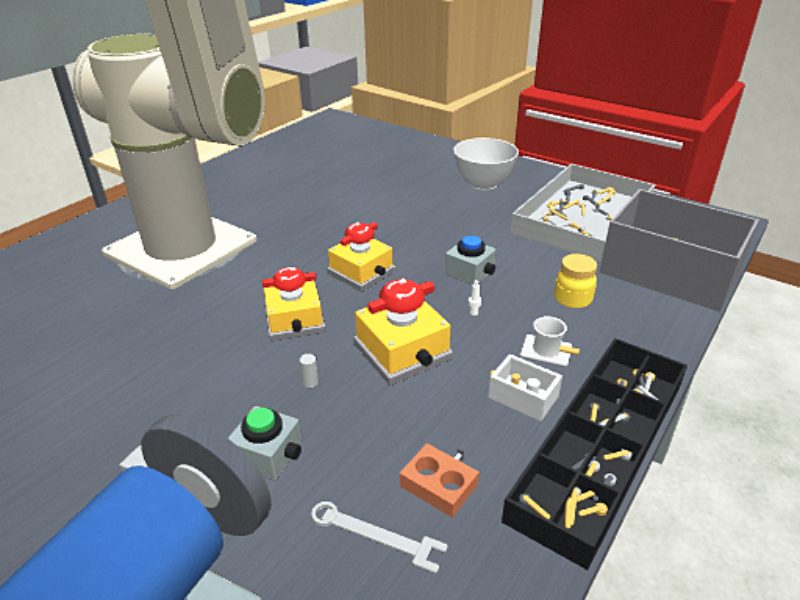

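View pics/a.png

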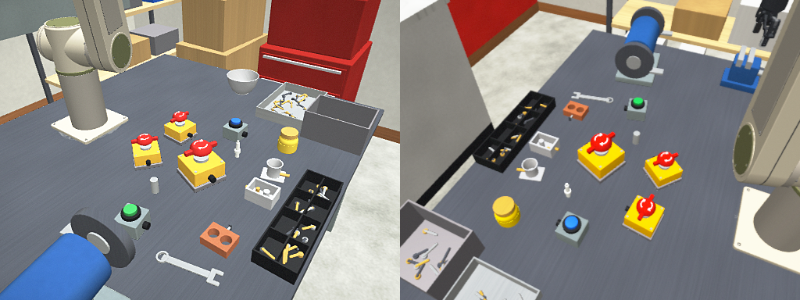

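The scene view shows three look-alike red mushrooms on yellow boxes, at 512-px pixels (229,149), (184,179) and (256,190). The one at (256,190) is clearly the largest: its yellow area is 1615 px against 700–778 px for the others. It stands near (557,-11). The blue reset is at (301,155), about (529,248). The green start is at (166,268). I'll move above the largest one and confirm with the wrist camera.

{"api": "servo_tool", "payload": {"plan": [[[0.02,0.04,0.01,0,0],[0.024,0.04,0.01,0,0],[0.024,0.04,0.01,0,0],[0.024,0.04,0.01,0,0],[0.024,0.04,0.01,0,0],[0.024,0.04,0.01,0,0],[0.024,0.04,0.01,0,0],[0.024,0.04,0.01,0,0],[0.024,0.04,0,0,0],[0.024,0.04,0,0,0]]]}}

```text
time: 1.1
tool_pos: [437.7, -163.5, 384.2]
tcp_rot: [180.0, -0.0, 19.6]
ft_force: [1.2, -0.2, -0.0]
finger_gap: -0.3
grip_force: 0.0
```

{"api": "servo_tool", "payload": {"plan": [[[0.024,0.04,0,0,0],[0.024,0.04,0,0,0],[0.02,0.035,0,0,0],[0.01,0.02,0,0,0],[0,0,0,0,0],[0,0,0,0,0]]]}}

```text
time: 1.7
tool_pos: [515.0, -30.1, 383.3]
tcp_rot: [-180.0, 0.1, 19.7]
ft_force: [-0.7, -0.2, -0.2]
finger_gap: -0.0
grip_force: 0.0
```

Run:
```python
from h import *
s=sense();print(s['time'],s['tool_pos'],s['tcp_rot'],s['finger_gap'])
a=snap('wrist');print(a['fx'],a['cx'],a['cy'],a['T'].round(3).tolist())
cv2.imwrite('pics/w1.png',cv2.resize(a['frame'],(800,600)))
for c,z in(('red',112),('blue',72),('green',72),('yellow',70)): blobs(a,c,z)
```

```text
1.7 [514.96740796 -30.06411109 383.31669464] [-1.79986885e+02  7.08682061e-02  1.96612954e+01] -0.04100519142421208
296.72956728454346 253.136734073279 188.12405272726244 [[0.335, -0.892, -0.303, 592.346], [-0.942, -0.318, -0.108, -2.619], [-0.0, 0.322, -0.947, 452.955], [0.0, 0.0, 0.0, 1.0]]
red [209, 83, 79, 76, 2937] [248.4 120.9] [556.7  -9.6 112. ]
red [69, 205, 65, 37, 1267] [101.3 222.2] [376.1 124.  112. ]
red [210, 238, 18, 39, 391] [217.4 255.8] [378.9 -28.6 112. ]
blue [21, 51, 35, 32, 895] [37.9 66.7] [528.2 246.7  72. ]
blue [471, 356, 41, 28, 679] [494.1 369.5] [ 299.8 -544.3   72. ]
green [414, 191, 29, 27, 598] [428.  204.2] [ 529.3 -281.3   72. ]
yellow [220, 54, 90, 91, 2558] [266.1  94.6] [589.7 -20.4  70. ]
yellow [190, 96, 84, 80, 1703] [227.  137.6] [523.3   8.6  70. ]
yellow [82, 171, 75, 77, 2451] [121.6 201.3] [390.5 118.8  70. ]
yellow [192, 208, 62, 58, 1442] [222.  232.4] [391.6 -26.6  70. ]
```

View pics/w1.png

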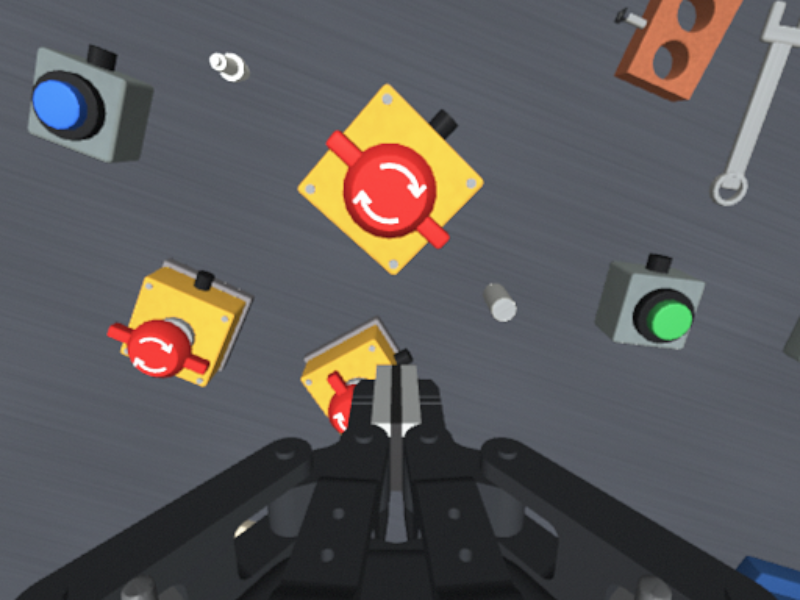

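The wrist view confirms it. The big station is at (248,121) in 512 px, with its wings running from upper-left (340,145 in 800 px) to lower-right (438,237). The two smaller look-alikes are below it, blue is upper-left and green is at the right. Next I'll measure the axis and wing tips and make an enlarged crop.

Run:
```python
from h import *
a=snap('wrist')
h=cv2.cvtColor(a['frame'],cv2.COLOR_BGR2HSV)
m=cv2.inRange(h,(0,130,60),(8,255,255))|cv2.inRange(h,(172,130,60),(180,255,255))
m[:, :200]=0; m[170:]=0
c=max(cv2.findContours(m,0,2)[0],key=cv2.contourArea); m=cv2.drawContours(m*0,[c],-1,255,-1)
d=cv2.morphologyEx(m,cv2.MORPH_OPEN,cv2.getStructuringElement(2,(27,27)))
(u,v),rad=cv2.minEnclosingCircle(cv2.findNonZero(d)); print('disc',u,v,rad,ray(a,u,v,112),ray(a,u,v,118))
w=cv2.morphologyEx(m-d,cv2.MORPH_OPEN,np.ones((4,4)))
P=[]
for k in cv2.findContours(w,0,2)[0]:
    if cv2.contourArea(k)<25: continue
    M=cv2.moments(k); p=(M['m10']/M['m00'],M['m01']/M['m00']); q=ray(a,*p,114); P.append(q); print('wing',p,cv2.contourArea(k),q)
e=P[0]-P[1]; print('mid',(P[0]+P[1])/2,'angle',np.degrees(np.arctan2(e[1],e[0])),np.linalg.norm(e))
# yellow top rect
y=cv2.inRange(h,(18,110,80),(35,255,255))|m; y[:,:180]=0;y[185:]=0
k=max(cv2.findContours(y,0,2)[0],key=cv2.contourArea); B=cv2.boxPoints(cv2.minAreaRect(k))
Q=np.array([ray(a,*p,70) for p in B]); print(Q,Q.mean(0),np.degrees(np.arctan2(*(Q[1]-Q[0])[1::-1])))
cv2.imwrite('pics/w2.png',cv2.resize(a['frame'][40:190,160:330],None,fx=4,fy=4,interpolation=2)[:600,:800])
s=snap('side'); blobs(s,'blue',72)
```

```text
disc 248.0 121.5 30.3027400970459 [556.  -10.1 112. ] [556.6 -10.  118. ]
wing (278.0308333333333, 149.98916666666665) 200.0 [537.2 -53.4 114. ]
wing (219.24925595238093, 94.47321428571429) 224.0 [573.  29. 114.]
mid [555.1 -12.2 114. ] angle -113.48330850086984 89.84097060918252
[[531.4  68.9  70. ]
 [627.3  19.6  70. ]
 [581.9 -93.1  70. ]
 [475.  -48.1  70. ]] [553.9   -13.175  70.   ] -27.20666104120309
blue [305, 20, 28, 48, 847] [318.5  41.2] [ 643.1 -760.4   72. ]
blue [410, 68, 52, 52, 1560] [437.6  97.3] [ 200.6 -589.3   72. ]
blue [210, 276, 18, 18, 255] [219.  284.6] [525.7 252.2  72. ]
```

View pics/w2.png

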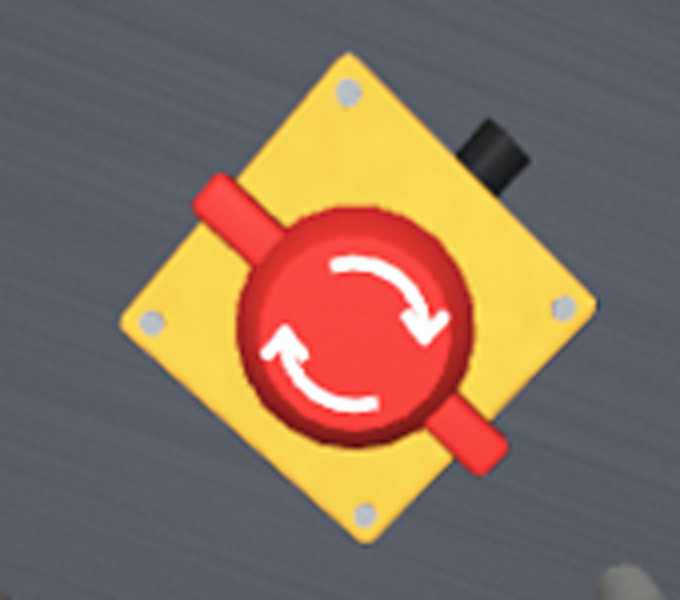

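The crop confirms it: large yellow box, red mushroom with white clockwise arrows, wing line at about 66.5° in the world, axis at about (555.5, -11.5). I'll go above it and turn the tool so that its x runs along the wings.

{"api": "servo_tool", "payload": {"plan": [[[0.01,0.005,-0.02,7.8,0],[0.01,0.005,-0.03,7.8,0],[0.01,0.005,-0.03,7.8,0],[0.01,0.0035,-0.03,7.8,0],[0.0005,0,-0.03,7.8,0],[0,0,-0.02,7.8,0],[0,0,-0.012,0,0],[0,0,-0.006,0,0],[0,0,0,0,0],[0,0,0,0,0]]]}}

```text
time: 2.85
tool_pos: [556.3, -12.1, 207.3]
tcp_rot: [179.9, -0.0, 66.3]
ft_force: [0.2, -0.8, -0.2]
finger_gap: 0.2
grip_force: 0.0
```

{"api": "servo_tool", "payload": {"plan": [[[0,0,-0.003,0,0],[0,0,-0.003,0,0],[0,0,-0.003,0,0],[0,0,-0.002,0,0],[0,0,-0.002,0,0],[0,0,-0.002,0,0],[0,0,0,0,0]]]}}

```text
time: 3.55
tool_pos: [555.9, -11.8, 191.4]
tcp_rot: [180.0, -0.0, 66.4]
ft_force: [-0.5, 0.0, 5.2]
finger_gap: 0.2
grip_force: 2.3
```

Contact at 5 N, with the button about 5.6 mm down. I'll press on slowly.

{"api": "servo_tool", "payload": {"plan": [[[0,0,-0.0015,0,0],[0,0,-0.0015,0,0],[0,0,-0.0015,0,0],[0,0,0,0,0],[0,0,0,0,0]]]}}

```text
time: 4.05
tool_pos: [555.9, -11.7, 187.1]
tcp_rot: [180.0, -0.0, 66.4]
ft_force: [-2.1, 0.4, 6.1]
finger_gap: 0.0
grip_force: 3.0
```

{"api": "servo_tool", "payload": {"plan": [[[0,0,-0.001,0,0],[0,0,-0.001,0,0],[0,0,0,0,0],[0,0,0,0,0]]]}}

```text
time: 4.45
tool_pos: [555.9, -11.8, 185.2]
tcp_rot: [180.0, -0.0, 66.4]
ft_force: [-2.7, -0.2, 6.4]
finger_gap: 0.2
grip_force: 3.2
```

{"api": "servo_tool", "payload": {"plan": [[[0,0,-0.001,0,0],[0,0,0,0,0],[0,0,0,0,0]]]}}

```text
time: 4.75
tool_pos: [556.0, -11.8, 185.0]
tcp_rot: [179.9, -0.0, 66.4]
ft_force: [-4.4, 0.1, 13.4]
finger_gap: -0.3
grip_force: 6.3
```

The force rose to 13 N with the tool stopped, so the button is at the bottom. I'll lift, move to beside the wing and check the latch.

{"api": "servo_tool", "payload": {"plan": [[[0,0,0.004,0,0],[0,0,0.006,0,0],[0,0,0.02,0,0],[0,0,0.03,0,0],[0,0.02,0.02,0,0],[-0.005,0.025,0,0,0],[-0.005,0.012,0,0,0],[0,0,0,0,0],[0,0,0,0,0]]]}}

```text
time: 5.65
tool_pos: [545.2, 45.0, 262.5]
tcp_rot: [-179.9, 0.1, 66.4]
ft_force: [-0.2, -1.2, -0.3]
finger_gap: -0.0
grip_force: 0.0
```

Run:
```python
from h import *
print(sense()['tool_pos'],sense()['ft_force'])
a=snap('scene')
cv2.imwrite('pics/l1.png',cv2.resize(a['frame'][150:260,190:320],None,fx=5,fy=5,interpolation=2))
blobs(a,'red',112); blobs(snap('side'),'red',112)
```

```text
[545.15483476  44.97103423 262.49242606] [-0.20197448 -1.23207983 -0.3067354 ]
red [330, 0, 158, 130, 14913] [408.8  55.5] [ 525.4 1164.5  112. ]
red [218, 142, 24, 15, 214] [229.4 149.3] [390.   97.8 112. ]
red [168, 171, 35, 15, 290] [184.6 178.7] [389.  -75.8 112. ]
red [236, 182, 42, 22, 555] [256.5 192.8] [566.8 -23.6 112. ]
red [60, 0, 116, 74, 4470] [107.7  24.4] [1378.8 -494.6  112. ]
red [239, 171, 37, 28, 523] [257.4 184.9] [550.6  -1.2 112. ]
red [324, 194, 32, 19, 348] [339.7 203.4] [354.3 -27.3 112. ]
red [303, 248, 24, 34, 447] [314.5 265. ] [355.6 149.2 112. ]
```

View pics/l1.png

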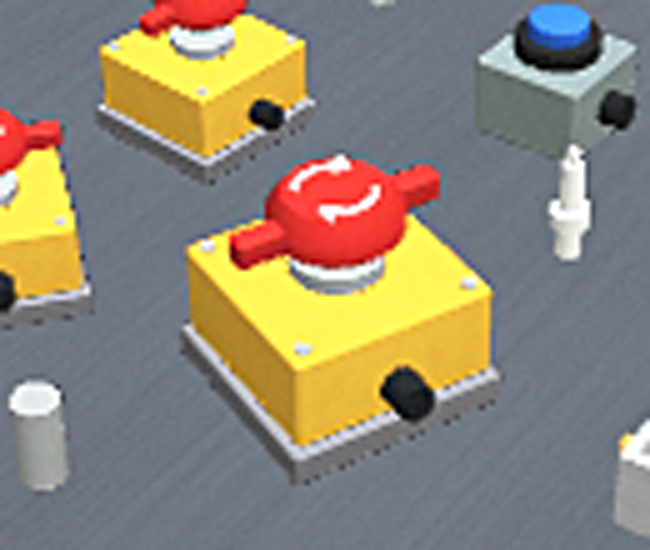

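The button is latched: the head is 3 px lower in both views. Now I'll go down beside the +y-ward wing and close in on it.

{"api": "servo_tool", "payload": {"plan": [[[0,0,-0.02,0,0],[0,0,-0.03,0,0],[0,0,-0.025,0,0],[0,0,-0.015,0,0],[0,0,-0.007,0,0],[0,0,0,0,0],[0.004,-0.0015,0,0,0],[0.003,-0.0015,0,0,0],[0,0,0,0,0]]]}}

```text
time: 6.65
tool_pos: [553.9, 41.9, 167.8]
tcp_rot: [179.9, -0.0, 66.4]
ft_force: [-1.1, -0.1, -0.1]
finger_gap: 0.1
grip_force: 0.0
```

{"api": "servo_tool", "payload": {"plan": [[[0.0025,-0.001,0,0,0],[0.0025,0,0,-2.5,0],[0.0022,0,0,-2.5,0],[0.0023,-0.0003,0,-2.5,0],[0.0023,-0.0003,0,-2.5,0],[0,0,0,0,0]]]}}

```text
time: 7.25
tool_pos: [564.6, 40.6, 166.6]
tcp_rot: [-180.0, -0.0, 56.3]
ft_force: [-1.0, 0.7, 0.6]
finger_gap: 0.1
grip_force: 0.5
```

{"api": "servo_tool", "payload": {"plan": [[[0.0022,-0.0005,0,-2.5,0],[0.0023,-0.0005,0,-2.5,0],[0.0022,-0.0007,0,-2.5,0],[0.0022,-0.0007,0,-2.5,0],[0.0021,-0.0009,0,-2.5,0],[0.0021,-0.0009,0,-2.5,0],[0,0,0,0,0]]]}}

```text
time: 7.95
tool_pos: [577.8, 36.4, 166.6]
tcp_rot: [180.0, -0.0, 41.4]
ft_force: [-0.4, -0.4, 0.3]
finger_gap: 0.0
grip_force: 0.1
```

{"api": "servo_tool", "payload": {"plan": [[[0.0021,-0.001,0,-2.5,0],[0.002,-0.001,0,-2.5,0],[0.002,-0.0012,0,-2.5,0],[0.002,-0.0012,0,-2.5,0],[0,0,0,0,0],[0,0,0,0,0]]]}}

```text
time: 8.55
tool_pos: [585.5, 32.1, 166.4]
tcp_rot: [-180.0, 0.0, 31.5]
ft_force: [-1.6, -0.3, 0.2]
finger_gap: 0.0
grip_force: 0.7
```

Run:
```python
from h import *
s=sense();print(s['tool_pos'],s['ft_force'],s['wrist_torque'])
a=snap('scene'); b=snap('side')
cv2.imwrite('pics/t1.png',np.hstack([cv2.resize(x['frame'][140:250,190:320],(400,340),interpolation=2) for x in (a,b)]))
blobs(a,'red',112); blobs(b,'red',112)
```

```text
[585.45356987  32.10979604 166.37232319] [-1.58871501 -0.25964486  0.15064205] [0.09014189 0.16998624 0.01406552]
red [330, 0, 157, 130, 14909] [408.8  55.5] [ 525.4 1164.5  112. ]
red [218, 142, 24, 15, 214] [229.4 149.3] [390.   97.8 112. ]
red [168, 171, 34, 15, 289] [184.6 178.7] [388.9 -75.9 112. ]
red [233, 179, 48, 22, 568] [256.9 189.9] [560.8 -13.8 112. ]
red [60, 0, 116, 74, 4470] [107.7  24.4] [1378.8 -494.6  112. ]
red [244, 170, 37, 24, 503] [259.8 182.1] [549.  -11.8 112. ]
red [324, 194, 32, 19, 353] [339.7 203.3] [354.4 -27.4 112. ]
red [303, 248, 24, 34, 452] [314.5 264.9] [355.6 149.  112. ]
```

View pics/t1.png

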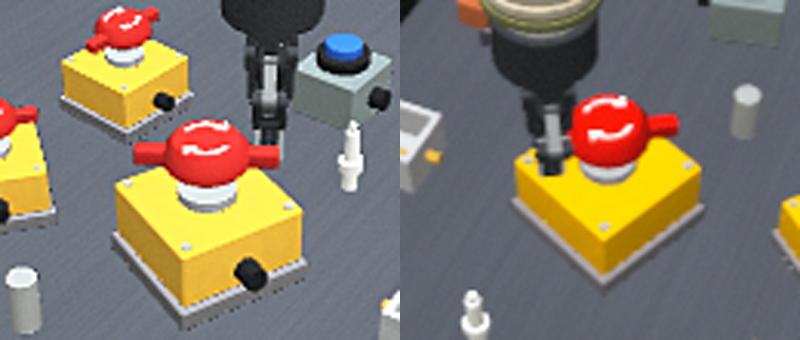

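Both views show the head fully up again (row 189.9, as at rest) and twisted about 30°. I'll let the cap turn back by running the arc in reverse, then move clear.

{"api": "servo_tool", "payload": {"plan": [[[-0.004,0.0024,0,5,0],[-0.004,0.002,0,5,0],[-0.0042,0.0017,0,5,0],[-0.0044,0.0014,0,5,0],[-0.0045,0.0009,0,5,0],[-0.0046,0.0006,0,5,0],[-0.0045,0.0002,0,5,0],[-0.009,0.004,0,0,0],[-0.005,0.002,0,0,0],[0,0,0,0,0]]]}}

```text
time: 9.65
tool_pos: [540.7, 47.6, 166.3]
tcp_rot: [-180.0, 0.0, 66.3]
ft_force: [0.2, -0.4, -0.5]
finger_gap: 0.3
grip_force: 0.0
```

{"api": "servo_tool", "payload": {"plan": [[[0,0,0.02,0,0],[0,0,0.04,0,0],[0,0,0.03,0,0],[0,0.04,0,0,0],[0,0.04,0,0,0],[0,0.04,0,0,0],[0,0,0,0,0],[0,0,0,0,0]]]}}

```text
time: 10.45
tool_pos: [541.3, 167.9, 256.3]
tcp_rot: [180.0, 0.0, 66.5]
ft_force: [-0.0, 0.2, 0.5]
finger_gap: 0.1
grip_force: 0.0
```

Run:
```python
from h import *
s=sense();print(s['time'],s['tool_pos'],s['tcp_rot'],s['ft_force'])
a=snap('wrist')
cv2.imwrite('pics/f1.png',np.hstack([cv2.resize(x['frame'],(400,300)) for x in (a,snap('scene'))]))
blobs(a,'red',112); blobs(a,'blue',72); blobs(snap('side'),'red',112); blobs(snap('scene'),'red',112)
```

```text
10.45 [541.33350787 167.92604711 256.31285902] [1.79988299e+02 2.07031899e-02 6.64621185e+01] [-0.01571115  0.20014393  0.5250712 ]
red [65, 251, 58, 74, 2442] [ 93.2 288.3] [382.5 148.6 112. ]
red [336, 324, 22, 20, 134] [345.7 333.2] [566.3  14.9 112. ]
blue [177, 81, 44, 45, 1555] [198.2 103. ] [527.7 250.4  72. ]
red [60, 0, 116, 74, 4472] [107.7  24.4] [1378.8 -494.5  112. ]
red [241, 169, 35, 27, 538] [257.4 182. ] [554.3  -9.7 112. ]
red [324, 194, 32, 19, 354] [339.8 203.4] [354.1 -27.4 112. ]
red [303, 248, 24, 34, 455] [314.6 264.9] [355.5 149.  112. ]
red [330, 0, 158, 130, 14909] [408.8  55.4] [ 525.4 1164.7  112. ]
red [218, 142, 24, 15, 214] [229.4 149.3] [390.   97.8 112. ]
red [168, 171, 34, 15, 289] [184.6 178.7] [388.9 -75.9 112. ]
red [236, 179, 42, 22, 566] [256.4 189.8] [559.8 -14.1 112. ]
```

View pics/f1.png

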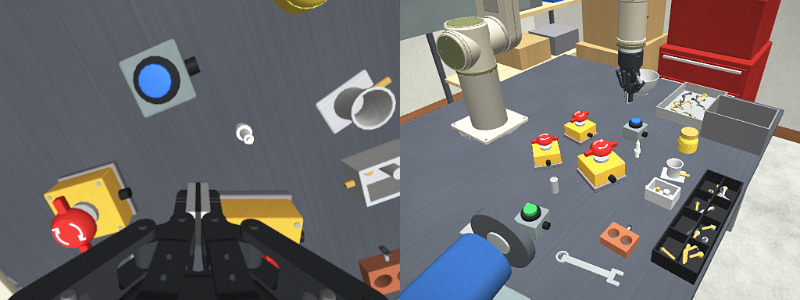

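The scene camera shows the mushroom fully up with its wings back at rest, exactly as in the first frame (256.4,189.8). The blue button is at wrist pixel (198,103), about (527.5,250). Now I'll press it.

{"api": "servo_tool", "payload": {"plan": [[[-0.007,0.04,0,0,0],[-0.007,0.042,0,0,0],[0,0,-0.03,0,0],[0,0,-0.035,0,0],[0,0,-0.025,0,0],[0,0,-0.01,0,0],[0,0,-0.004,0,0],[0,0,0,0,0],[0,0,0,0,0]]]}}

```text
time: 11.55
tool_pos: [528.6, 249.3, 154.3]
tcp_rot: [179.9, -0.1, 66.4]
ft_force: [-0.2, -0.6, -0.5]
finger_gap: 0.4
grip_force: 0.0
```

{"api": "servo_tool", "payload": {"plan": [[[0,0,-0.003,0,0],[0,0,-0.003,0,0],[0,0,-0.002,0,0],[0,0,-0.002,0,0],[0,0,-0.002,0,0],[0,0,0,0,0],[0,0,0,0,0]]]}}

```text
time: 12.25
tool_pos: [527.6, 249.3, 140.7]
tcp_rot: [180.0, -0.0, 66.4]
ft_force: [-0.9, 0.4, 3.8]
finger_gap: 0.1
grip_force: 1.8
```

{"api": "servo_tool", "payload": {"plan": [[[0,0,-0.001,0,0],[0,0,-0.001,0,0],[0,0,-0.001,0,0],[0,0,0,0,0],[0,0,0,0,0]]]}}

```text
time: 12.75
tool_pos: [527.7, 249.3, 138.5]
tcp_rot: [180.0, -0.0, 66.4]
ft_force: [-3.9, -1.3, 12.5]
finger_gap: 0.3
grip_force: 6.2
```

The force reached 12.5 N and the tool stopped, so the button is fully down. Now I'll let go and move clear.

{"api": "servo_tool", "payload": {"plan": [[[0,0,0.004,0,0],[0,0,0.006,0,0],[0,0,0.02,0,0],[0,0,0.04,0,0],[0,0,0.04,0,0],[0,0,0.03,0,0],[0,0,0,0,0],[0,0,0,0,0],[0,0,0,0,0]]]}}

```text
time: 13.65
tool_pos: [526.7, 248.9, 275.5]
tcp_rot: [-179.9, 0.1, 66.4]
ft_force: [0.3, -0.7, -0.9]
finger_gap: 0.0
grip_force: 0.0
```

Run:
```python
from h import *
s=sense();print(s['time'],s['tool_pos'],s['ft_force'])
a=snap('scene');b=snap('side')
for x in(a,b): blobs(x,'red',112);blobs(x,'blue',72);blobs(x,'green',72)
```

```text
13.65 [526.66796786 248.92937357 275.52712505] [ 0.3458203  -0.67198691 -0.94147956]
red [330, 0, 157, 130, 14910] [408.8  55.5] [ 525.5 1164.3  112. ]
red [218, 142, 24, 15, 214] [229.4 149.3] [390.   97.8 112. ]
red [168, 171, 34, 15, 289] [184.6 178.7] [388.9 -75.9 112. ]
red [236, 179, 42, 22, 567] [256.4 189.8] [559.7 -14.1 112. ]
blue [182, 0, 27, 4, 64] [194.1   0.9] [-1139.7  1623.     72. ]
blue [295, 151, 13, 9, 99] [301.2 154.8] [533.  242.7  72. ]
blue [0, 298, 143, 86, 7816] [ 79.6 349.1] [ 547.6 -495.5   72. ]
green [157, 261, 19, 16, 249] [166.3 268.5] [ 535.  -288.4   72. ]
red [60, 0, 116, 74, 4470] [107.7  24.4] [1378.8 -494.6  112. ]
red [239, 169, 37, 28, 547] [257.1 182.3] [554.7  -8.7 112. ]
red [324, 194, 32, 19, 355] [339.7 203.3] [354.3 -27.4 112. ]
red [303, 248, 24, 34, 457] [314.5 264.9] [355.6 149.  112. ]
blue [210, 276, 18, 18, 256] [219.  284.6] [525.7 252.3  72. ]
```

```bash
python3 -c "
from bench import r
print(r.hand_in())"
```

```text
the job is handed in; nothing more can be done
None
```

I latched the stop button, twisted it clockwise until it sprang fully up, pressed the blue reset right down and let it go, and handed the job in after about 14 s; the green button and the loose parts were not touched.

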